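# Open the vial incubator

### The arm

A 6-joint arm with a two-finger parallel gripper is mounted at the origin on the work surface. World frame = base frame: x ahead of the robot, y to its left, z up, the work surface at z = 0. Lengths are in m, angles in degrees, forces in N, time in s.
With the tool pointing down it reaches from about 0.4 to 0.825 m from the base axis. Payload 7 kg.
Tool frame: the origin (TCP) lies midway between the tips of the shut fingers; the grasp point (between the pads) lies 19 mm behind it; x points along the fingers, z is the direction in which the jaws open and shut, and the axes are right-handed (so a half turn about x gives the same grasp; the last joint's range is limited). The gripper opens to 88 mm and grips with 3 to 60 N. Pads are 19 mm wide; open, the fingers measure 130 mm over their backs; the gripper's body (78 mm by 193 mm) begins 47 mm behind the grasp point.
Start: joints at [85.548, 20.546, 0.682, 0, -70.136, -16.507], TCP at [0.241, 0.63, 0.227] pointing down, gripper open.
Joint ranges: [-176.03, 176.03], [-82.01, 121.73], [-58.28, 71.71], [-173.87, 95.51], [-174.79, -0.11], [-173.66, 173.66]. Speed limits (degrees/s): [136.94, 136.94, 172.46, 180, 180, 180].

### API

Orientations are given as [roll, pitch, yaw] about the fixed x, y, z axes, in that order (R = Rz(yaw) Ry(pitch) Rx(roll)).
In Python, from plant import ctrl gives the robot as it stands. The module is installed in compiled form; this text tells all that it offers.
- The arm moves only by the tool servo_tool, never from a script. Its argument "deltas" is a list of rows, each a list of 3 entries, a list of its own where there are three numbers: the turn, a rotation vector about the tool's x, y, z in degrees, then the shift along the tool's x, y, z in cm, then the finger opening in cm, from 0 to 8.76. A call has 1 to 5 rows; each row is the pose to reach, as a shift and turn from the pose measured when the call began, along the tool's axes at that moment; what a row does not reach only later rows make up. A row lasts 1/10 s, in which the tool goes at most 50 mm and 8.59 degrees, less where a joint would pass 70% of its speed; a pose out of reach is approached as far as the arm can. A call with a gripper value outside its range is refused whole. The fingers move at their own pace and stop on an object; the grip force is fixed at half the most. Time passes only in rows, so rows that repeat a pose let the fingers close. It gives the time, the measured TCP pose, the force and the opening at its end, in the units of the state.
- ctrl.get_obs(): the state, without advancing time (a new reading comes with each control period).
- ctrl.snapshot(name): name is "scene" or "side" or "wrist"; returns a dict with "image" (420x560x3 uint8, red, green, blue), "vertical_fov" (degrees; the focal length in pixels is half the picture's height over the tangent of half this angle, whatever the lens; pixels are square), "cx", "cy" (the principal point, pixels), "rvec" (rotation vector, rad) and "tvec" (3), from world to camera coordinates, as OpenCV has them. Camera axes: x right, y down, z forward; pixel columns grow to the right and rows downward; lengths in m; the calibration is good to about 2 mm. A picture is of the moment at which its call begins. There is no depth.
- ctrl.close_job(): hands the job in, once; it reports no verdict.
The state is a dict: "clock": time; "joint_pos": joint angles; "qvel": joint speeds; "tau": joint torques, N m; "tool_pos": TCP position; "orientation": TCP orientation; "force": force on the tool from outside, world axes, zero at the start; "moment": the same for the moment, N m; "opening": finger opening in m.
Only numpy, scipy, OpenCV 4.12 (cv2) and the standard library are available. Lean on these libraries where they do the work, as an engineer would, in place of code of your own. Each camera call takes 0.05 s, during which the arm holds its last target. There are 200 camera calls.

### The job

Open the larger instrument, the vial incubator with the round lid: first slide its safety catch all the way away from the lid, towards the instrument's front edge, then swing the round lid fully aside by its knob so that the vials lie open. Leave the catch drawn and the lid open, and keep the lid of the small square heater shut.

Things in the scene. Friction and masses are not known exactly. Their poses are not given: they have to be found in the camera images.
- catch_tab (a point): Upright steel tab, 16 (x) x 12 (y) mm, of the catch's flat bolt on the incubator's deck, near its front edge. Point: tab's axis, 13 mm below its top. Heights over the bench: tab top 152 mm, bolt 118, guide rails 107, deck 100. Axes: x from the incubator's front to its back, y its left, z up. It slides along -x. With the lid shut the lid knob is 72 mm along x and 20 mm to the right.
- catch (a joint): Travel of the safety catch in m: near 0 locked (the bolt stands beside the lid's lug and blocks it), 0.030 fully drawn towards the front edge (end stop). The lid is free from 0.017. It stays where it is left; about 2 N moves it.
- lid_knob (a point): Black round upright knob on the round aluminium lid: 28 mm diameter, 40 mm tall, top 166 mm above the bench, lid's flat top 126 mm. Point: the knob's axis, 14 mm below its top. Axes turn with the lid: z up, x from knob to pivot. The lid (150 mm diameter) swings level about an upright pivot 125 mm from the knob along this +x.
- round_lid (a joint): Swing of the round lid in rad: 0 shut over the vials, 1.30 fully aside (end stop). It grows clockwise seen from above: the knob, at first in front of the pivot, goes to the incubator's left (+y of the catch's axes) and then towards its back. It stays where it is left; 1 to 1.5 N at the knob moves it.
- square_lid (a joint): Bystander: swing in rad of the square lid (120 x 90 mm, small black knob) of the small square heater beside the incubator, lower than it (knob top 89 mm above the bench). 0 is shut; leave it shut.

How it is judged (in metres and radians):
On the way, in this order (a step that is already met when the one before it is completed fails the run):
1. the safety catch is drawn with the round lid still shut (value of joint catch above 0.019 m and value of joint round_lid below 0.1 rad), for 0.2 s.
2. the round lid is swung aside (value of joint round_lid above 1.1 rad), for 0.2 s.
At the end, for the whole second after the job is handed in: The safety catch is drawn by at least 19 mm of its 30 mm, the round lid is open by at least 1.1 rad of its 1.3 rad and at rest, and the square heater's lid is shut (within 0.15 rad) (value of joint catch above 0.019 m and value of joint round_lid above 1.1 rad and velocity of joint round_lid between -0.05 and 0.05 rad/s and value of joint square_lid below 0.15 rad); the robot touches nothing.
It fails at once if the square heater's lid is swung open (0.15 rad or more) (value of joint square_lid above 0.15 rad).
It also fails if it takes over 48 s, if anything falls off the work surface, if the arm or the gripper's body presses on something with over 40 N, if the wrist force passes 120 N, or if a joint passes its speed limit or range.

## Working session

There is one attempt and no reset: what is moved stays moved. The work goes in short steps, Python scripts to look and compute and a tool call to move; the robot and the scene stay as the last step left them, time stands still between calls to the robot, and variables do not carry over. Pictures are saved under pics/ and viewed, on a budget of 10 in all, crops included, one or two more only if the job needs it, and the job is handed in when it is done.

Besides the shell and the picture viewer there is one more tool, called as name(argument=value, ...) on one line, values as JSON. servo_tool: Moves the arm, as the interface text tells. Its arguments: {"type":"object","properties":{"deltas":{"type":"array","items":{"type":"array"}}},"required":["deltas"]}

```bash
mkdir -p pics; cat > h.py <<'E'
import numpy as np, cv2
from plant import ctrl
def snap(n,f):
    s=ctrl.snapshot(n); cv2.imwrite(f'pics/{f}.png',s['image'][:,:,::-1]); np.save(f'pics/{f}.npy',{k:v for k,v in s.items()},allow_pickle=True); return s
def load(f): return np.load(f'pics/{f}.npy',allow_pickle=True).item()
def ray(s,u,v):
    f=210/np.tan(np.radians(s['vertical_fov']/2)); R=cv2.Rodrigues(np.array(s['rvec'],float))[0]
    c=-R.T@np.array(s['tvec'],float).ravel(); d=R.T@np.array([(u-s['cx'])/f,(v-s['cy'])/f,1]); return c,d
def plane(s,u,v,z):
    c,d=ray(s,u,v); return c+d*(z-c[2])/d[2]
E
python3 - <<'E'
from h import *
import numpy as np
a=[snap(n,n+'0')['image'] for n in('scene','side','wrist')]
im=np.zeros((600,800,3),np.uint8)
for i,x in enumerate(a):
    x=cv2.resize(x,(400,300)); im[(i//2)*300:(i//2)*300+300,(i%2)*400:(i%2)*400+400]=x
cv2.imwrite('pics/m.png',im[:,:,::-1]); print(ctrl.get_obs())
E
```

```text
{'clock': 0.15, 'joint_pos': array([ 8.55474596e+01,  2.05827049e+01,  6.46295859e-01, -1.36085906e-02,
       -7.01359574e+01, -1.65070236e+01]), 'qvel': array([ 0.00539094, -0.17344209,  0.14171765,  0.00659891,  0.09281424,
       -0.02561476]), 'tau': array([-1.45896967e-03, -5.83275747e+01,  2.93291974e+01,  7.00125799e+00,
        8.83179309e-03, -1.18326948e-04]), 'tool_pos': array([0.24135188, 0.62998651, 0.22583684]), 'orientation': array([   6.48183949,   89.92651093, -104.48235669]), 'force': array([-0.13186647,  0.11766703,  0.09616254]), 'moment': array([ 0.01551015, -0.01159605, -0.01391732]), 'opening': 0.08738960847659874}
```

View pics/m.png

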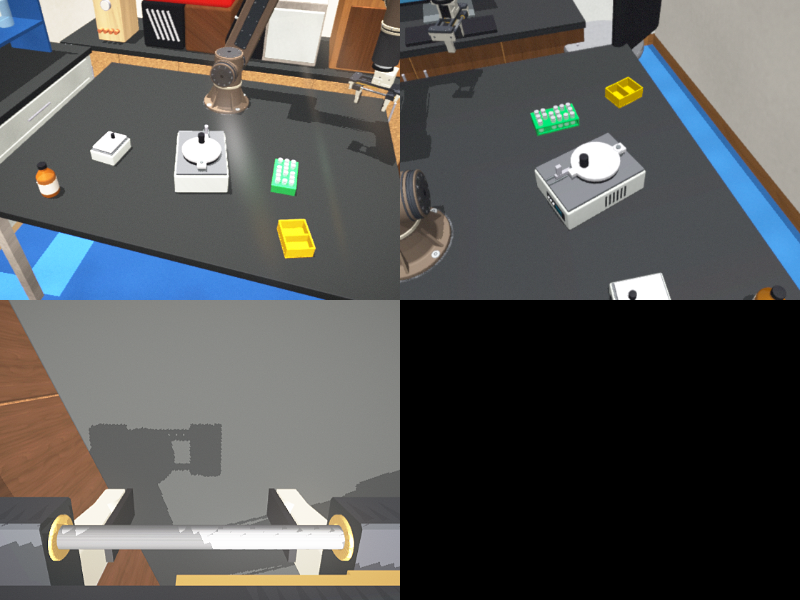

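The scene view (top left) has the incubator near (202,160) and the square heater near (110,147). In the side view (top right) the incubator is near (590,175), with its front towards the robot. I'll zoom in on both.

```bash
python3 - <<'E'
from h import *
a=load('scene0')['image'][160:290,230:340]; b=load('side0')['image'][175:325,175:355]
A=cv2.resize(a,None,fx=3.4,fy=3.4,interpolation=2);B=cv2.resize(b,None,fx=2.3,fy=2.3,interpolation=2)
im=np.zeros((445,800,3),np.uint8);im[:A.shape[0],:A.shape[1]]=A;im[:B.shape[0],380:380+B.shape[1]]=B
cv2.imwrite('pics/z.png',im[:,:,::-1])
E
```

```text
(no output)
```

View pics/z.png

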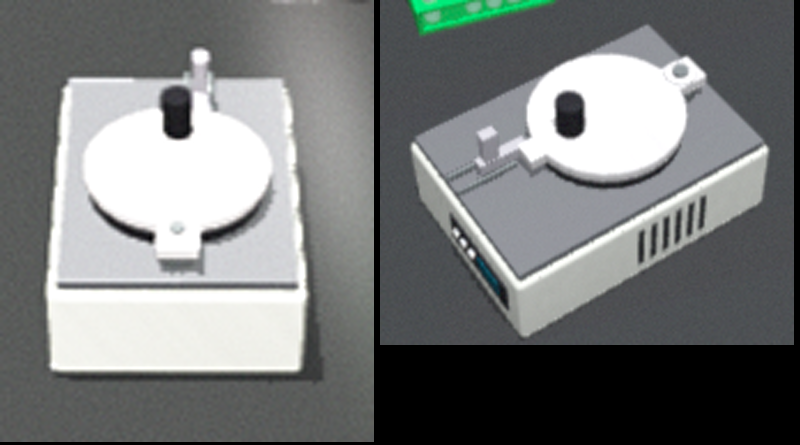

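Scene crop: knob top (176,95), tab top (200,52), pivot (178,228). Side crop: knob top (569,97), tab top (487,131), pivot (682,70). The lid is shut.

```bash
python3 - <<'E'
from h import *
s=load('scene0');d=load('side0')
for n,p,q,z in(('knob',(281.8,187.9),(257.2,217.2),.166),('tab',(288.8,175.3),(221.5,232),.152),('piv',(282.4,227.1),(306.3,205.4),.128)):
    print(n,plane(s,*p,z).round(4),plane(d,*q,z).round(4))
from scipy.spatial.transform import Rotation as R
o=ctrl.get_obs();print(R.from_euler('xyz',o['orientation'],degrees=True).as_matrix().round(3))
w=load('wrist0');c,_=ray(w,280,210);print('wristcam rel tcp',c-o['tool_pos'])
E
```

```text
knob [0.5328 0.0151 0.166 ] [0.5325 0.0144 0.166 ]
tab [0.4485 0.0126 0.152 ] [0.4549 0.0106 0.152 ]
piv [0.6504 0.0503 0.128 ] [0.654  0.0471 0.128 ]
[[-0.     0.934 -0.358]
 [-0.001 -0.358 -0.934]
 [-1.     0.     0.001]]
wristcam rel tcp [ 0.07660178 -0.02890479  0.158159  ]
```

servo_tool(deltas=[[[-8,0,0],[0,4,4.8],6],[[-16,0,0],[0,8,9.6],6],[[-24,0,0],[0,12,14.4],6],[[-32,0,0],[0,16,19.2],6],[[-37,0,0],[0,19.2,23],6]])

```text
clock: 0.65
tool_pos: [0.3223, 0.3916, 0.2259]
orientation: [-32.6, 89.9, -106.2]
force: [1.0, 0.1, 0.3]
opening: 0.0607
```

```bash
cat >> h.py <<'E'
from scipy.spatial.transform import Rotation as Ro
def to(p,head):
    "tool-frame delta (turn deg, shift cm) to TCP p, tool down, tool z heading head"
    o=ctrl.get_obs(); A=Ro.from_euler('xyz',o['orientation'],degrees=True)
    h=np.radians(head); z=np.array([np.cos(h),np.sin(h),0]); x=np.array([0,0,-1.]); B=Ro.from_matrix(np.c_[x,np.cross(z,x),z])
    print('t',o['clock'],'at',o['tool_pos'].round(4),'j',o['joint_pos'].round(1),'F',o['force'].round(1),'op',round(o['opening'],4))
    print('delta',(A.inv()*B).as_rotvec(degrees=True).round(2),(A.inv().apply(np.array(p)-o['tool_pos'])*100).round(2))
E
python3 -c "
from h import *
to((.452,.012,.226),286)"
```

```text
t 0.65 at [0.3223 0.3916 0.2259] j [ 72.8   4.7 -20.1   0.  -65.3  33.6] F [1.  0.1 0.3] op 0.0607
delta [0.37 0.07 0.05] [4.000e-02 1.750e+00 4.008e+01]
```

servo_tool(deltas=[[[0,0,0],[0,0.2,4.5],6],[[0,0,0],[0,0.4,9],6],[[0,0,0],[0,0.6,13.5],6],[[0,0,0],[0,0.8,18],6],[[0,0,0],[0,1,22.5],6]])

```text
clock: 1.15
tool_pos: [0.3953, 0.1767, 0.2264]
orientation: [-20.8, 89.9, -94.4]
force: [1.1, 0.8, -0.8]
opening: 0.0602
```

servo_tool(deltas=[[[0,0,0],[0,0.2,4.5],6],[[0,0,0],[0,0.4,9],6],[[0,0,0],[0,0.6,13.5],6],[[0,0,0],[0,0.8,17.5],6],[[0,0,0],[0,0.8,17.5],6]])

```text
clock: 1.65
tool_pos: [0.4528, 0.0074, 0.2262]
orientation: [-41.4, 89.9, -115.2]
force: [-0.5, 0.8, -0.8]
opening: 0.06
```

```bash
python3 -c "
from h import *
to((.452,.012,.226),286)
s=snap('wrist','w1')"
```

```text
t 1.65 at [0.4528 0.0074 0.2262] j [ 26.1  -0.9 -26.    0.1 -65.   80. ] F [-0.5  0.8 -0.8] op 0.06
delta [0.13 0.08 0.07] [ 0.02  0.05 -0.46]
```

View pics/w1.png

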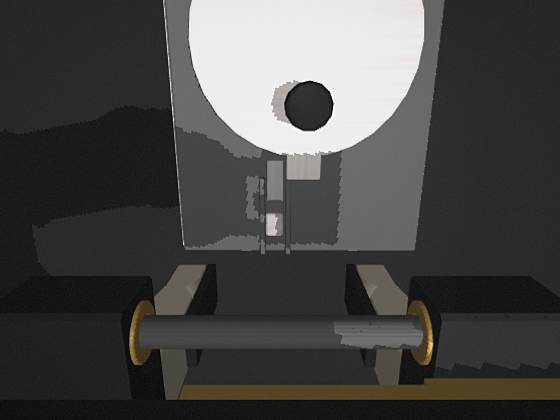

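The wrist view shows the deck well aligned, with the knob top at (309,106), the tab top at about (275,224) and the lug at (304,167).

```bash
python3 - <<'E'
from h import *
s=load('w1');print(ray(s,280,210))
for n,u,v,z in(('knob',311,105,.166),('tabtop',274.5,224,.152),('tab212',274.5,213,.152),('tab236',274.5,236,.152),('railL0',262,180,.107),('railL1',263,252,.107),('cornerL',184,250,.1),('cornerR',416,250,.1),('lug',304,167,.12)): print(n,plane(s,u,v,z).round(4))
c=s['image'][150:260,230:350];cv2.imwrite('pics/c.png',cv2.resize(c,None,fx=5,fy=5,interpolation=0)[:,:,::-1])
E
```

```text
(array([0.53174714, 0.0306888 , 0.38439967]), array([-0.27355051, -0.07855478, -0.95883781]))
knob [0.533  0.0132 0.166 ]
tabtop [0.4553 0.0124 0.152 ]
tab212 [0.4625 0.0145 0.152 ]
tab236 [0.4472 0.0102 0.152 ]
railL0 [0.4715 0.0275 0.107 ]
railL1 [0.4151 0.0113 0.107 ]
cornerL [0.3959 0.0734 0.1   ]
cornerR [ 0.4488 -0.1092  0.1   ]
lug [0.4917 0.0015 0.12  ]
```

View pics/c.png

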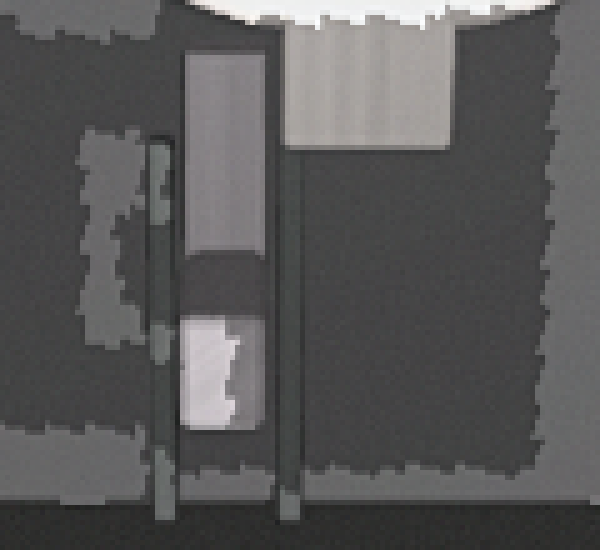

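The tab top centre is at (274,224) px, which gives world (0.455, 0.012), and the heading of 286° is right. I'll descend and grip the tab.

servo_tool(deltas=[[[0,0,0],[2,0.35,-0.4],4],[[0,0,0],[5,0.35,-0.4],4],[[0,0,0],[8,0.35,-0.4],4],[[0,0,0],[10,0.35,-0.4],4],[[0,0,0],[10,0.35,-0.4],3]])

```text
clock: 2.2
tool_pos: [0.4525, 0.0138, 0.1238]
orientation: [-79.0, 89.6, -152.8]
force: [0.5, -0.5, -0.2]
opening: 0.0364
```

servo_tool(deltas=[[[0,0,0],[0,0,0],2],[[0,0,0],[0,0,0],1],[[0,0,0],[0,0,0],0.8],[[0,0,0],[0,0,0],0.8],[[0,0,0],[0,0,0],0.8]])

```text
clock: 2.7
tool_pos: [0.4532, 0.0124, 0.125]
orientation: [-55.2, 89.6, -129.0]
force: [5.0, -11.1, -0.1]
opening: 0.0116
```

```bash
python3 -c "
from h import *
to((.455,.0123,.125),286)"
```

```text
t 2.7 at [0.4532 0.0124 0.125 ] j [ 26.7   5.2 -34.3   0.2 -50.8  79.3] F [  5.  -11.1  -0.1] op 0.0116
delta [0.21 0.22 0.31] [-0.    0.17  0.05]
```

Gripped at 11.6 mm. Now I'll draw the catch along −tool y.

servo_tool(deltas=[[[0,0,0],[0,-0.7,0],0.8],[[0,0,0],[0,-1.4,0],0.8],[[0,0,0],[0,-2.1,0],0.8],[[0,0,0],[0,-2.8,0],0.8],[[0,0,0],[0,-2.8,0],0.8]])

```text
clock: 3.2
tool_pos: [0.4271, 0.0047, 0.1252]
orientation: [-26.6, 89.8, -100.4]
force: [10.7, -4.1, -18.1]
opening: 0.0116
```

servo_tool(deltas=[[[0,0,0],[0,0,0],0.8],[[0,0,0],[0,0,0],0.8],[[0,0,0],[0,0,0],2],[[0,0,0],[0,0,0],4],[[0,0,0],[0,0,0],4]])

```text
clock: 3.7
tool_pos: [0.4273, 0.005, 0.1258]
orientation: [-12.4, 89.8, -86.2]
force: [0.1, -0.5, -0.0]
opening: 0.0304
```

```bash
python3 -c "
from h import *
to((.455,.0123,.226),286)"
```

```text
t 3.7 at [0.4273 0.005  0.1258] j [ 27.5   2.4 -37.4   0.2 -50.3  78.6] F [ 0.1 -0.5 -0. ] op 0.0304
delta [0.25 0.2  0.04] [-10.02   2.86   0.11]
```

servo_tool(deltas=[[[0,0,0],[-3,0,0],5],[[0,0,0],[-7,0,0],6],[[0,0,0],[-7.5,3,0.6],6],[[0,0,0],[-7.5,7,1.4],6],[[0,0,0],[-7.5,10.4,2.1],6]])

```text
clock: 4.2
tool_pos: [0.535, 0.0146, 0.2021]
orientation: [31.8, 89.8, -41.9]
force: [-1.0, -0.1, 0.9]
opening: 0.0596
```

```bash
python3 -c "
from h import *
to((.533,.0138,.137),286)
s=snap('side','s2')
d=load('side0')['image'][175:325,175:355];b=s['image'][175:325,175:355]
cv2.imwrite('pics/s2c.png',cv2.resize(np.hstack([d,b]),None,fx=2.2,fy=2.2)[:,:,::-1])"
```

```text
t 4.2 at [0.535  0.0146 0.2021] j [ 22.7   8.3 -19.2   0.2 -62.3  83.5] F [-1.  -0.1  0.9] op 0.0596
delta [ 0.29  0.19 -0.12] [ 6.51 -0.23  0.  ]
```

View pics/s2c.png

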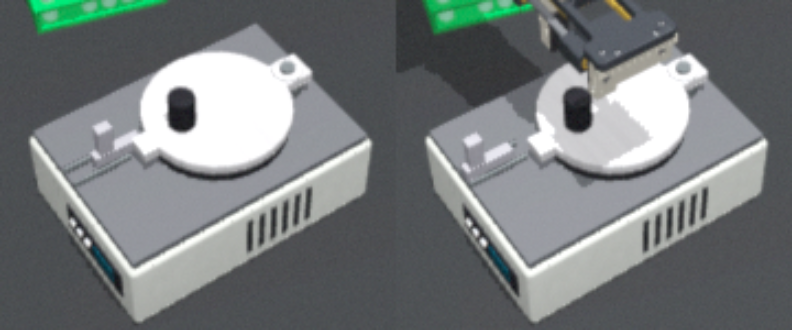

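The right half shows the catch drawn: the tab moved from (103,135) to (473-396=77,147), and the bolt is clear of the lug at (540,148). The lid is still shut. I'll descend over the knob and close loosely.

servo_tool(deltas=[[[0,0,0],[2,-0.2,0],6],[[0,0,0],[4.5,-0.2,0],6],[[0,0,0],[6.5,-0.2,0],6],[[0,0,0],[6.5,-0.2,0],4],[[0,0,0],[6.5,-0.2,0],3.2]])

```text
clock: 4.75
tool_pos: [0.5378, 0.0144, 0.1367]
orientation: [18.2, 89.7, -55.5]
force: [0.0, 0.2, -0.1]
opening: 0.0495
```

servo_tool(deltas=[[[0,0,0],[0,0,0],3.2],[[0,0,0],[0,0,0],3.2],[[0,0,0],[0,0,0],3.2]])

```text
clock: 5.05
tool_pos: [0.5382, 0.0146, 0.1376]
orientation: [33.1, 89.7, -40.5]
force: [-0.1, 0.3, 0.2]
opening: 0.0326
```

```bash
python3 - <<'E'
from h import *
k=np.array([.533,.0138]);h=np.radians(16);P=k+.125*np.array([np.cos(h),np.sin(h)]);print('pivot',P)
to((.533,.0138,.137),286)
for a in (0,15,30,45,60,73):
    g=np.radians(196-a); print(a,(P+.125*np.array([np.cos(g),np.sin(g)])).round(3))
# shift in the tool frame for arcs of d degrees: x unchanged, y toward pivot
for d in (7.5,15,22.5,30,37.5):
    r=np.radians(d);print(d,'y',round(12.5*(1-np.cos(r)),2),'z',round(-12.5*np.sin(r),2))
E
```

```text
pivot [0.65315771 0.04825467]
t 5.05 at [0.5382 0.0146 0.1376] j [ 22.7  12.  -24.    0.4 -53.8  83.5] F [-0.1  0.3  0.2] op 0.0326
delta [ 0.35  0.29 -0.19] [ 0.06 -0.52 -0.08]
0 [0.533 0.014]
15 [0.528 0.046]
30 [0.532 0.078]
45 [0.544 0.109]
60 [0.563 0.135]
73 [0.585 0.153]
7.5 y 0.11 z -1.63
15 y 0.43 z -3.24
22.5 y 0.95 z -4.78
30 y 1.67 z -6.25
37.5 y 2.58 z -7.61
```

servo_tool(deltas=[[[5,0,0],[0,-0.45,-1.1],3.2],[[10,0,0],[0,-0.3,-2.2],3.2],[[15,0,0],[0,-0.05,-3.25],3.2],[[20,0,0],[0,0.25,-4.3],3.2],[[25,0,0],[0,0.65,-5.3],3.2]])

```text
clock: 5.55
tool_pos: [0.5297, 0.0675, 0.1381]
orientation: [63.9, 89.6, -35.0]
force: [0.2, -1.2, 1.1]
opening: 0.0321
```

```bash
cat >> h.py <<'E'
def arc(a):
    P=np.array([.65316,.04825]);g=np.radians(196-a);q=P+.125*np.array([np.cos(g),np.sin(g)]); print(a); to((*q,.137),286-a)
E
python3 -c "
from h import *
o=ctrl.get_obs()['tool_pos'];print('ang',196-np.degrees(np.arctan2(o[1]-.04825,o[0]-.65316))%360, np.hypot(o[1]-.04825,o[0]-.65316))
for a in (25,30,35,40,45,50):arc(a)"
```

```text
ang 24.854383648850217 0.12495550948981017
25
t 5.55 at [0.5297 0.0675 0.1381] j [ 28.6  11.6 -24.5   0.4 -53.7  52.3] F [ 0.2 -1.2  1.1] op 0.0321
delta [ 0.15  0.17 -0.35] [ 0.11 -0.01 -0.03]
30
t 5.55 at [0.5297 0.0675 0.1381] j [ 28.6  11.6 -24.5   0.4 -53.7  52.3] F [ 0.2 -1.2  1.1] op 0.0321
delta [ 5.15  0.16 -0.36] [ 0.1   0.05 -1.12]
35
t 5.55 at [0.5297 0.0675 0.1381] j [ 28.6  11.6 -24.5   0.4 -53.7  52.3] F [ 0.2 -1.2  1.1] op 0.0321
delta [10.15  0.14 -0.36] [ 0.1   0.19 -2.2 ]
40
t 5.55 at [0.5297 0.0675 0.1381] j [ 28.6  11.6 -24.5   0.4 -53.7  52.3] F [ 0.2 -1.2  1.1] op 0.0321
delta [15.15  0.12 -0.37] [ 0.1   0.43 -3.27]
45
t 5.55 at [0.5297 0.0675 0.1381] j [ 28.6  11.6 -24.5   0.4 -53.7  52.3] F [ 0.2 -1.2  1.1] op 0.0321
delta [20.15  0.11 -0.38] [ 0.1   0.76 -4.31]
50
t 5.55 at [0.5297 0.0675 0.1381] j [ 28.6  11.6 -24.5   0.4 -53.7  52.3] F [ 0.2 -1.2  1.1] op 0.0321
delta [25.15  0.09 -0.38] [ 0.1   1.18 -5.31]
```

servo_tool(deltas=[[[5,0,0],[0,0.05,-1.1],3.2],[[10,0,0],[0,0.2,-2.2],3.2],[[15,0,0],[0,0.45,-3.25],3.2],[[20,0,0],[0,0.75,-4.3],3.2],[[25,0,0],[0,1.2,-5.3],3.2]])

```text
clock: 6.05
tool_pos: [0.5495, 0.1182, 0.1384]
orientation: [87.2, 89.6, -36.9]
force: [-1.7, -0.9, 0.7]
opening: 0.0321
```

servo_tool(deltas=[[[5,0,0],[0,0.05,-1.1],3.2],[[10,0,0],[0,0.2,-2.2],3.2],[[15,0,0],[0,0.45,-3.25],3.2],[[20,0,0],[0,0.75,-4.3],3.2],[[23,0,0],[0,1,-4.9],3.2]])

```text
clock: 6.55
tool_pos: [0.5855, 0.1535, 0.1388]
orientation: [108.9, 89.6, -38.3]
force: [-0.7, -0.9, 1.4]
opening: 0.032
```

servo_tool(deltas=[[[0,0,0],[0,0,0],4.5],[[0,0,0],[0,0,0],6],[[0,0,0],[0,0,0],6]])

```text
clock: 6.85
tool_pos: [0.5853, 0.1534, 0.139]
orientation: [111.2, 89.6, -36.0]
force: [-0.2, -0.9, -1.0]
opening: 0.0506
```

```bash
python3 -c "
from h import *
o=ctrl.get_obs()['tool_pos'];print('ang',196-np.degrees(np.arctan2(o[1]-.04825,o[0]-.65316))%360, np.hypot(o[1]-.04825,o[0]-.65316))
arc(73)"
```

```text
ang 73.15715383721735 0.12514371948354308
73
t 6.85 at [0.5853 0.1534 0.139 ] j [ 33.4  17.9 -15.6   0.4 -56.4  -0.8] F [-0.2 -0.9 -1. ] op 0.0506
delta [-0.17 -0.14 -0.36] [0.2  0.01 0.03]
```

The lid should be at about 71–73° (63° needed). I'll retreat straight up and check.

servo_tool(deltas=[[[0,0,0],[-2,0,0],6],[[0,0,0],[-5,0,0],6],[[0,0,0],[-9,0,0],6],[[0,0,0],[-12,0,0],6],[[0,0,0],[-12,0,0],6]])

```text
clock: 7.35
tool_pos: [0.5866, 0.1544, 0.2645]
orientation: [144.6, 89.2, -2.5]
force: [0.7, 0.4, -0.5]
opening: 0.0602
```

```bash
python3 -c "
from h import *
s=snap('side','s3');q=snap('scene','q3')
a=s['image'][165:325,150:355];b=q['image'][130:290,130:340]
cv2.imwrite('pics/s3c.png',cv2.resize(np.hstack([a,b]),None,fx=1.9,fy=1.9)[:,:,::-1]);o=ctrl.get_obs();print(o['force'],o['tool_pos'],o['qvel'])"
```

```text
[0.38345558 0.32237342 0.52816179] [0.58449653 0.15388165 0.25978969] [ 0.04519789  1.470747   -1.86449967 -0.40144003  0.24425732 -0.23724603]
```

View pics/s3c.png

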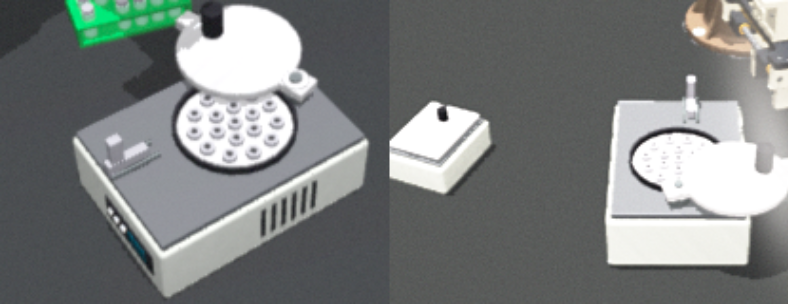

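The lid is swung aside with the vials showing, the catch is drawn, the square heater is shut and the gripper is clear. The knob top is at crop (212,8), so I'll check the angle from it and hand in.

```bash
python3 -c "
from h import *
s=load('s3');k=plane(s,150+212/1.9,165+8/1.9,.166);t=plane(s,150+114/1.9,165+139/1.9,.152)
a=np.radians(196)-np.arctan2(k[1]-.04825,k[0]-.65316);print('knob',k,'rad',a,'tab',t,'drawn',np.hypot(*(t[:2]-[.455,.0123])))
if a>1.15: print(ctrl.close_job())"
```

```text
knob [0.58388565 0.14992878 0.166     ] rad 1.2519799191791443 tab [0.42876464 0.00201856 0.152     ] drawn 0.028178038341215864
the job is handed in; nothing more can be done
None
```

The incubator is open and the job is handed in. I gripped the catch tab and drew it towards the front edge, then swung the round lid aside by its knob, with the fingers held loosely around it, and lifted the arm clear.

| Check in the last pictures | Result | Required |
|---|---|---|
| Catch drawn | about 28 mm | at least 19 mm |
| Round lid open | about 1.25 rad | at least 1.1 rad |
| Square heater lid | looks shut (not measured) | within 0.15 rad |
| Gripper | looks clear; force readings about 0.5 N, near zero | touching nothing |

At that point the clock was a little over 7 s of the 48 s allowed. No check failed. The early tab position differed by about 6 mm between the two fixed cameras, so I settled it with one wrist picture before gripping.

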